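# Index the worm-driven specimen stage to its next stop

## Task

Advance the rotary specimen stage to its next station. Pull out its lock pin and put it in the steel tray, then wind the hand crank clockwise, turn after turn, until you feel the stage come up against its hidden stop; leave it snug there, without forcing it, and let go. Leave the bottle, the tube rack and the beaker alone.

Things in the scene. Friction and masses are not known exactly. Their poses are not given: they have to be found in the camera images.
- drive: Worm drive, bolted down: white base plate 170 x 310 x 20 mm. Origin on the underside; z up; in its frame (mm) the crank axis is at (0, 105), the stage axis at (-45, -50), the brass socket of the lock pin at (-45, -137). The blue gearbox under the crank is 60 x 60 mm and reaches z = 68.
- stage: The slow output: graduated aluminium disc, 140 mm in diameter, top 57 mm above the bench, carrying a slotted steel block 50 x 36 mm that reaches 77 mm. Origin on its axis, 45 mm above the bench. Driven 20:1: a crank turn turns it 18 degrees clockwise; it cannot be pushed round by hand. A red fork (two prongs, 13 mm gap) sticks out of the rim to 100 mm from the axis, its top at 57 mm.
- crank (a joint): Angle of the crank, rad, 0 at the start, growing clockwise seen from above over many turns; it stays where it is left. At 0 the handle is on the -x side of the crank axis in the drive's frame. The stage's buffered hard stop is hidden in its pedestal and set anew each time: it is met after 2.2 to 3.1 crank turns.
- crank_axis (a point): Point on the vertical crank axis, at the height of handle_grip, about 109 mm above the bench. Felt at the handle, along its circle: a steady drag of 4 to 5 N while it runs (between -4 and +4 N when it is held still); against the buffered stop about 1.7 N more for each further mm. 3 to 10 N above the drag is snug and enough of it stays when let go; 20 N in all is too much.
- handle_grip (a point): Middle of the crank's handle, the point to grip: upright black cylinder, 20 mm in diameter, 43 mm tall (85 to 128 mm above the bench), that spins freely on the crank arm, 35 mm from the crank axis. The arm's top is 83 mm above the bench.
- lock_pin: Loose steel pin, upright at the start: shank 10 mm in diameter, whole length 70 mm, with a round grip head 18 mm wide and 14 mm tall on top. Origin at the middle of its foot, 25 mm above the bench, z up along the pin. It stands 15 mm deep in the brass socket (1.5 mm wider than the pin) and passes between the prongs of the red fork; it must rise 45 mm to be clear of everything.
- tray: Fixed open steel tray, 170 x 120 mm (x, y), 25 mm tall, walls and floor 3 mm. Origin at the middle of its underside.
- spray_bottle: Loose white bottle, 60 mm in diameter, 170 mm tall; origin under its middle. Bystander.
- tube_rack: Loose pink tube rack, 60 x 100 x 45 mm; origin under its middle. Bystander.
- beaker: Loose clear beaker, 70 mm in diameter, 70 mm tall; origin under its middle. Bystander.
Not all that is in view belongs to the job. Of the things that look like the tray, take the one that is nearest to the robot's base at the start.

How it is judged (in metres and radians):
On the way, in this order (a step that is already met when the one before it is completed fails the run):
1. the lock pin is in the tray (x of lock_pin in the frame of tray between -0.085 and 0.085 m and y of lock_pin in the frame of tray between -0.06 and 0.06 m and height (world z) of lock_pin below 0.04 m and contact force between the fingers and lock_pin below 0.2 N), for 0.2 s.
2. the stage bears on its stop after several turns of the crank (value of joint crank above 12 rad and contact force between stage and anything else above 15 N), for 0.2 s.
At the end, for the whole second after the job is handed in: The crank has been wound more than 12 rad, the stage rests on its stop with more than 15 N left in the contact (about 1 N at the handle above the drag), the crank is still, and the lock pin is at rest in the tray (all of step 2 and velocity of joint crank below 0.05 rad/s and x of lock_pin in the frame of tray between -0.085 and 0.085 m and y of lock_pin in the frame of tray between -0.06 and 0.06 m and height (world z) of lock_pin below 0.04 m and linear speed of lock_pin below 0.02 m/s); the robot touches nothing.
It fails at once if the stage is forced: more than 250 N between it and its stop or pin (about 20 N along the circle at the crank handle) (contact force between stage and anything else above 250 N).
It fails at once if the spray bottle is displaced by 20 mm (distance of spray_bottle from where it was at the start of the episode above 0.02 m).
It fails at once if the tube rack is displaced by 20 mm (distance of tube_rack from where it was at the start of the episode above 0.02 m).
It fails at once if the beaker is displaced by 20 mm (distance of beaker from where it was at the start of the episode above 0.02 m).
It also fails if it takes over 72 s, if anything falls off the work surface, if the arm or the gripper's body presses on something with over 40 N, if the wrist force passes 120 N, or if a joint passes its speed limit or range.

## Robot

A 7-joint arm with a two-finger parallel gripper is mounted at the origin on the work surface. World frame = base frame: x ahead of the robot, y to its left, z up, the work surface at z = 0. Lengths are in mm, angles in rad, forces in N, time in s.
With the tool pointing down it reaches from about 425 to 1025 mm from the base axis. Payload 9.4 kg.
Tool frame: the origin (TCP) lies where the fingers leave the gripper's body, on its centre line; the fingertips stand 73 mm ahead of it and the grasp point (between the pads) lies 54 mm ahead of it (r.nose_length is the distance from the TCP to the fingertips, in mm); z points along the fingers, y is the line along which they close (so a half turn about z gives the same grasp; the last joint's range is limited). The gripper opens to 85 mm and grips with 20 to 120 N. Pads are 22 mm wide; open, the fingers measure 114 mm over their backs; the gripper's body (76 mm by 85 mm) begins 54 mm behind the grasp point. The pads swing forward as they close: fully open they stand 13 mm farther back than shut.
Start: joints at [1.085, 0.599, -0.003, 1.599, 0.002, 0.943, -0.08], TCP at [288.188, -665.261, 303.875] pointing down, gripper open.
Joint ranges: [-2.57, 2.57], [-0.35, 1.97], [-1.29, 1.29], [0.11, 2.56], [-1.05, 4.19], [0.11, 1.86], [-2.63, 2.63]. Speed limits (rad/s): [2.22, 2.22, 3.01, 3.01, 3.14, 3.14, 3.14].

## Interface

Orientations are given as a unit quaternion [x, y, z, w].
In Python, from workcell import r gives the robot as it stands.
- The arm moves only by the tool apply_moves, never from a script. Its argument "commands" is a list of rows, each a list of 3 entries, a list of its own where there are three numbers: the closure, from 0 (fully open) to 1 (shut), then the shift along the world's x, y, z in mm, then the turn, a rotation vector about the world's x, y, z in degrees. A call has 1 to 20 rows; each row shifts and turns the commanded pose from where the row before left it; what a row does not reach is not made up. A row lasts 1/12 s, in which the tool goes at most 41.7 mm and 7.16 degrees, less where a joint would pass 70% of its speed; a pose out of reach is approached as far as the arm can. A call with a gripper value outside its range is refused whole. The fingers move at their own pace and stop on an object; "squeeze" is the grip in N (left out, the last holds). Time passes only in rows, so rows that do not move let the fingers close. It gives the time, the measured TCP pose, the force, the opening and the grip force at its end, in the units of the state.
- r.get_state(): the state, without advancing time (a new reading comes with each control period).
- r.read_camera(name): name is "scene" or "top" or "wrist"; returns a dict with "color" (480x640x3 uint8, red, green, blue), "fx", "fy", "cx", "cy" (pixels), "k1" (the pictures are not rectified: a ray, as slopes to the right and down, at radius r is drawn at 1 + k1 r^2 times it, then the intrinsics apply), "extrinsics" (4x4, takes a point from world to camera coordinates); the wrist camera has in their place "mount" (4x4, takes a point from camera to tool coordinates, whose origin is the TCP and whose axes are the flange's). Camera axes: x right, y up, looking along -z (the intrinsics and any distortion apply to the point x, -y, -z); pixel columns grow to the right and rows downward; lengths in mm; the calibration is good to about 2 mm. A picture is of the moment at which its call begins: read the wrist's pose just before it. There is no depth.
- r.job_done(): hands the job in; it is judged then, once.
Trained networks look in a picture, given as the dict that the camera call returned (one of the last four; its "shot" number tells which), for a name from the list of things; names that differ only in an ending like _2 or _b are one class to them, and where a whole thing is asked for, a point or a joint stands for the part that bears it (a point fixed in the world has none). Each returns a list of dicts, best first, with "score" (0 to 1); they miss things now and then, are a little off and sometimes report something else, mostly with a low value. They report only what shows in the picture. A call takes as long as a camera call. They do not tell look-alikes from the thing itself.
- r.boxes_of(query, picture): "at" ([x, y, z] in mm, in world coordinates, good to about 4 mm: the middle of the surface that is visible of it).
The state is a dict: "time_s": time; "joints": joint angles; "dq": joint speeds; "effort": joint torques, N m; "tool_pos": TCP position; "eef_rot": TCP orientation; "ft_force": force on the tool from outside, world axes, zero at the start; "torque": the same for the moment, N m; "gripper_width": opening from 0.0 (shut) to 1.0 (fully open); "gripper_force": force on a finger pad.
Only numpy, scipy, OpenCV 4.12 (cv2) and the standard library are available. Lean on these libraries where they do the work, as an engineer would, in place of code of your own. Each camera call takes 0.05 s, during which the arm holds its last target. There are 200 camera calls.

## Working session

There is one attempt and no reset: what is moved stays moved. The work goes in short steps, Python scripts to look and compute and a tool call to move; the robot and the scene stay as the last step left them, time stands still between calls to the robot, and variables do not carry over. Pictures are saved under pics/ and viewed, at most 10 in all, crops included, and the job is handed in when it is done.

Besides the shell and the picture viewer there is one more tool, called after "Call:" as a command line: name --argument value ..., lists and objects as JSON in quotes. apply_moves: Moves the arm, as the interface text tells. Its arguments: {"type":"object","properties":{"commands":{"type":"array"},"squeeze":{"type":"number"}},"required":["commands"]}

```bash
mkdir -p pics
cat > h.py <<'E'
import numpy as np, cv2
from workcell import r
def save(p,n): cv2.imwrite('pics/'+n+'.png',cv2.cvtColor(p['color'],cv2.COLOR_RGB2BGR))
def proj(p,X):
    E=np.array(p['extrinsics']);c=E[:3,:3]@np.array(X)+E[:3,3];u,v=c[0]/-c[2],-c[1]/-c[2]
    k=1+p['k1']*(u*u+v*v);return p['cx']+p['fx']*u*k,p['cy']+p['fy']*v*k
def ray(p,u,v,z):
    a,b=(u-p['cx'])/p['fx'],(v-p['cy'])/p['fy'];x,y=a,b
    for _ in range(20): k=1+p['k1']*(x*x+y*y);x,y=a/k,b/k
    E=np.array(p['extrinsics']);R,t=E[:3,:3],E[:3,3];o=-R.T@t;d=R.T@np.array([x,-y,-1])
    return o+d*(z-o[2])/d[2]
E
python3 - <<'E'
from h import *
for n in ['top','scene']:
    p=r.read_camera(n);save(p,n)
    for q in ['drive','stage','crank','handle_grip','lock_pin','tray','spray_bottle','tube_rack','beaker']:
        for d in r.boxes_of(q,p)[:4]: print(n,q,round(d['score'],2),np.round(d['at']),np.round(proj(p,d['at'])))
s=r.get_state();print(s)
E
```

```text
top drive 0.59 [562.  -6.  20.] [268. 252.]
top stage 0.72 [510. -44.  55.] [281. 270.]
top crank 0.51 [591. 101.  86.] [226. 238.]
top handle_grip 0.46 [565. 103. 124.] [222. 246.]
top handle_grip 0.31 [512. -44.  56.] [281. 269.]
top tray 0.94 [ 424. -685.    2.] [509. 304.]
top tray 0.83 [ 517. -352.    2.] [392. 270.]
top spray_bottle 0.96 [444. 360. 107.] [124. 291.]
top tube_rack 0.84 [752.  70.  47.] [242. 182.]
scene drive 0.97 [584.  -1.  24.] [367. 256.]
scene stage 0.92 [520. -44.  57.] [355. 229.]
scene crank 0.74 [578. 102.  84.] [409. 244.]
scene lock_pin 0.5 [ 499. -120.   87.] [328. 212.]
scene tray 0.61 [ 420. -680.    0.] [152. 192.]
scene tray 0.55 [ 517. -354.    2.] [247. 228.]
scene spray_bottle 0.67 [467. 368.  89.] [515. 226.]
scene tube_rack 0.89 [775.  75.  49.] [389. 312.]
scene beaker 0.97 [ 780. -182.   47.] [283. 299.]
{'time_s': 1.0, 'joints': array([ 1.08529594,  0.59928666, -0.00251764,  1.59941053,  0.00179918,
        0.94289957, -0.07978874]), 'dq': array([ 0.00073817,  0.00119818, -0.0005205 ,  0.00064116,  0.00016949,
       -0.00125583, -0.00014266]), 'effort': array([ 4.26425859e-04, -7.76223779e+01,  1.56415489e+00, -2.58383954e+01,
        1.24463029e-02,  2.14670254e-03, -3.73998330e-05]), 'tool_pos': array([ 288.1971687 , -665.2503368 ,  303.88035242]), 'eef_rot': array([ 9.79178130e-01,  2.03002930e-01, -1.75073978e-05,  4.12468991e-06]), 'ft_force': array([ 0.39643252, -0.04845771,  0.52950606]), 'torque': array([ 0.02643476, -0.04626525, -0.01283821]), 'gripper_force': 0.0, 'gripper_width': 1.0011716242927626}
```

Run:
```python
import cv2
t=cv2.imread('pics/top.png')
cv2.imwrite('pics/c1.png',cv2.resize(t[150:340,90:430],None,fx=2.35,fy=2.35,interpolation=cv2.INTER_CUBIC)[:600,:800])
```

```text
(no output)
```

View pics/top.png

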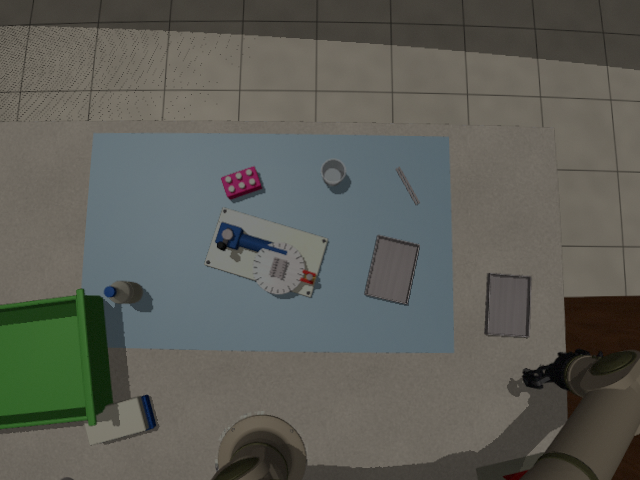

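View pics/c1.png

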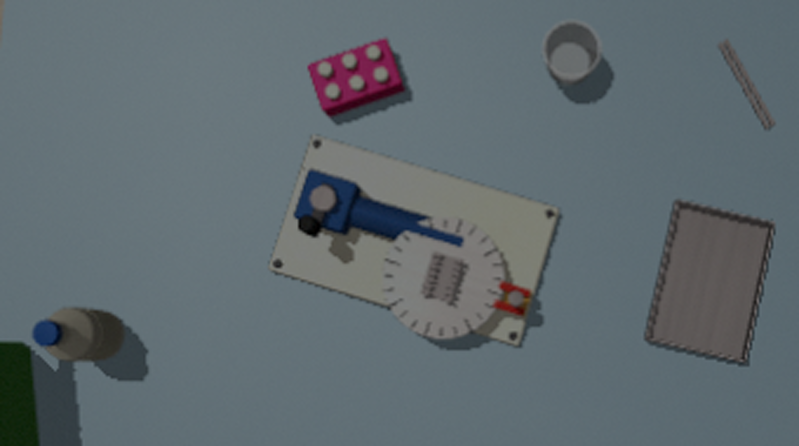

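View pics/scene.png

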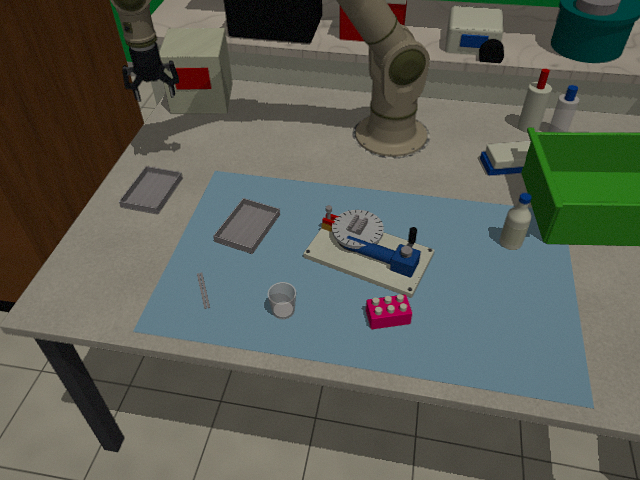

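Top view: two tray look-alikes, (392,270) → 625 mm from the base and (509,304) → 805 mm. The one at (392,270) is the nearer, so it's the tray (confirmed in the crop at ~(710,282)). Drive plate corners in the crop: (314,135), (560,210), (520,347), (270,270); pin head ~(515,298); handle ~(310,222).

Run:
```python
from h import *
p=r.read_camera('top')
f=lambda u,v,z: ray(p,90+(u+.5)/2.35-.5,150+(v+.5)/2.35-.5,z)[:2]
img=np.array([f(314,135,20),f(560,210,20),f(520,347,20),f(270,270,20)])
# drive corners: +y end near crank; handle at -x => -x towards robot
mod=np.array([[85,155],[85,-155],[-85,-155],[-85,155]],float)
def fit(mod,img):
    a=mod-mod.mean(0);b=img-img.mean(0)
    th=np.arctan2((a[:,0]*b[:,1]-a[:,1]*b[:,0]).sum(),(a*b).sum());R=np.array([[np.cos(th),-np.sin(th)],[np.sin(th),np.cos(th)]])
    t=img.mean(0)-R@mod.mean(0);return th,R,t,(img-mod@R.T-t)
th,R,t,e=fit(mod,img);print(np.degrees(th),t,e.round(1))
for n,q in dict(crank=(0,105),handle=(-35,105),stage=(-45,-50),pin=(-45,-137)).items(): print(n,R@q+t)
print('direct: pin',f(515,298,95),'handle',f(310,222,128), 'disc',f(445,277,57))
tr=np.array([f(678,202,25),f(773,223,25),f(745,363,25),f(647,340,25)]);print('tray',tr.round(),tr.mean(0))
for X in [(*(R@(-35,105)+t),128),(*(R@(-45,-137)+t),95)]: print(proj(p,X))
```

```text
-16.106417300547545 [561.37880536  -1.44608301] [[-0.6 -0.7]
 [-0.9  2.3]
 [ 1.   0.2]
 [ 0.5 -1.8]]
crank [590.50814284  99.43246623]
handle [556.88195976 109.14224539]
stage [504.27402831 -36.99948564]
pin [ 480.13829154 -120.5845693 ]
direct: pin [ 491.3468131  -120.41322416] handle [569.20799584 103.96705448] disc [515.84698371 -39.91249266]
tray [[ 610. -311.]
 [ 586. -423.]
 [ 422. -389.]
 [ 448. -274.]] [ 516.47262011 -349.23101676]
(np.float64(219.43872418980106), np.float64(248.94196679582942))
(np.float64(308.8667521466852), np.float64(280.84426078651705))
```

Call:
apply_moves --commands '[[0, [12, 34, 0], [0, 0, 0]], [0, [12, 34, 0], [0, 0, 0]], [0, [12, 34, 0], [0, 0, 0]], [0, [12, 34, 0], [0, 0, 0]], [0, [12, 34, 0], [0, 0, 0]], [0, [12, 34, 0], [0, 0, 0]], [0, [12, 34, 0], [0, 0, 0]], [0, [12, 34, 0], [0, 0, 0]], [0, [12, 34, 0], [0, 0, 0]], [0, [12, 34, 0], [0, 0, 0]], [0, [12, 34, 0], [0, 0, 0]], [0, [12, 34, 0], [0, 0, 0]], [0, [12, 34, 0], [0, 0, 0]], [0, [12, 34, 0], [0, 0, 0]], [0, [12, 34, 0], [0, 0, 0]], [0, [12, 34, 0], [0, 0, 0]], [0, [0, 0, 0], [0, 0, 0]], [0, [0, 0, 0], [0, 0, 0]]]'

```text
time_s: 2.55
tool_pos: [480.9, -119.2, 304.0]
eef_rot: [0.979, 0.205, 0.0, -0.0]
ft_force: [-0.3, -0.4, 0.9]
gripper_width: 0.998
gripper_force: 0.0
```

```bash
cat >> h.py <<'E'
from scipy.spatial.transform import Rotation as Ro
def wrist():
    s=r.get_state();p=r.read_camera('wrist');T=np.eye(4);T[:3,:3]=Ro.from_quat(s['eef_rot']).as_matrix();T[:3,3]=s['tool_pos']
    p['extrinsics']=np.linalg.inv(T@np.array(p['mount']));return s,p
E
python3 - <<'E'
from h import *
s,p=wrist();print(s['time_s'],s['tool_pos'],s['eef_rot'],p['mount']);save(p,'w1')
for q in ['drive','stage','crank','handle_grip','lock_pin']:
    for d in r.boxes_of(q,p)[:2]: print(q,round(d['score'],2),np.round(d['at']),np.round(proj(p,d['at'])))
E
```

```text
2.55 [ 480.93270448 -119.20008853  304.04119554] [ 9.78711806e-01  2.05239137e-01  2.93726415e-04 -1.03448964e-04] [[-4.53746939e-04  9.63023604e-01  2.69416650e-01  6.72313837e+01]
 [ 9.99999269e-01  7.38889879e-04 -9.56963080e-04  4.16786434e-01]
 [-1.12064727e-03  2.69416019e-01 -9.63023236e-01 -7.03383169e+01]
 [ 0.00000000e+00  0.00000000e+00  0.00000000e+00  1.00000000e+00]]
drive 0.92 [532. -44.  61.] [251. 102.]
stage 0.57 [517. -42.  56.] [242. 122.]
lock_pin 0.62 [ 492. -127.   97.] [337. 210.]
```

View pics/w1.png

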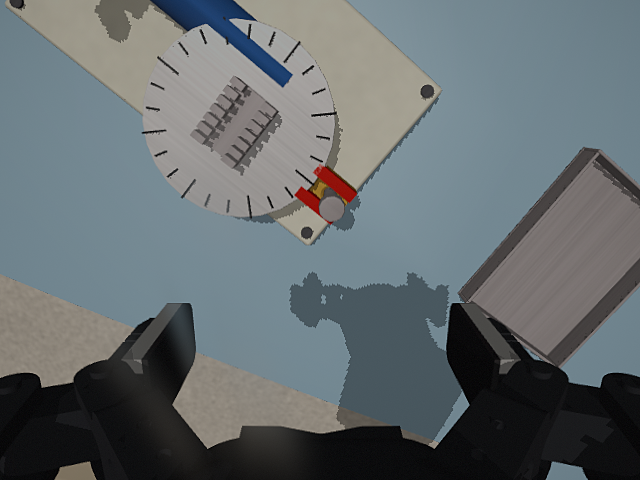

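Wrist view: pin head at (332,209), disc centre ≈(238,118), plate corners (441,92) and (308,245); tray at right.

Run:
```python
from h import *
s,p=wrist();f=lambda u,v,z: ray(p,u,v,z)[:2]
pin=f(332,209,95);st=f(238,118,57);c1=f(441,92,20);c2=f(308,245,20)
print(pin,st,np.linalg.norm(pin-st),c1,c2,np.linalg.norm(c1-c2))
a=np.arctan2(*(st-pin)[::-1])-np.pi/2;b=np.arctan2(*(c1-c2)[::-1]);print(np.degrees([a,b]))
for th in [b]:
    R=np.array([[np.cos(th),-np.sin(th)],[np.sin(th),np.cos(th)]]);t=(c1+c2)/2+R@[0,155];t2=(pin+st)/2-R@[-45,-93.5]
    for T in (t,t2): print(T,'pin',R@[-45,-137]+T,'stage',R@[-45,-50]+T,'crank',R@[0,105]+T,'handle',R@[-35,105]+T)
g=s['tool_pos']+Ro.from_quat(s['eef_rot']).apply([0,0,54]);print(g,proj(p,g))
```

```text
[ 490.1658719  -127.22084779] [517.70289541 -42.63830402] 88.9522027542033 [ 597.36311737 -176.90453478] [ 439.06412444 -129.20057556] 165.330695542454
[-18.03337965 -16.77036556]
[562.93679621  -4.64488155] pin [ 480.32118118 -122.83396799] stage [505.42386667 -39.53417698] crank [593.23314077  95.88934897] handle [559.72173059 105.98813049]
[573.99865594  -8.39038497] pin [ 491.38304091 -126.5794714 ] stage [516.4857264 -43.2796804] crank [604.2950005   92.14384556] handle [570.78359033 102.24262708]
[ 479.77348908 -122.59482506  249.90133162] (np.float64(318.9155405402014), np.float64(332.8163364095328))
```

Call:
apply_moves --commands '[[0, [6, -1, -20], [0, 0, 0]], [0, [6, -1, -30], [0, 0, 0]], [0, [0, 0, -30], [0, 0, 0]], [0, [0, 0, 0], [0, 0, 0]], [0, [0, 0, 0], [0, 0, 0]]]'

```text
time_s: 3.32
tool_pos: [491.4, -123.7, 223.1]
eef_rot: [0.979, 0.203, -0.002, -0.001]
ft_force: [-0.5, -0.0, 0.5]
gripper_width: 1.001
gripper_force: 0.0
```

Run:
```python
from h import *
s,p=wrist();print(s['time_s'],s['tool_pos']);save(p,'w2')
for q in ['lock_pin']:
    for d in r.boxes_of(q,p)[:2]: print(q,round(d['score'],2),np.round(d['at'],1),np.round(proj(p,d['at'])))
g=cv2.cvtColor(p['color'],cv2.COLOR_RGB2GRAY);g=cv2.medianBlur(g,5)
c=cv2.HoughCircles(g,cv2.HOUGH_GRADIENT,1,20,param1=80,param2=18,minRadius=14,maxRadius=50)
if c is not None:
    for x in c[0][:8]: print(x, ray(p,x[0],x[1],95))
```

```text
3.3167 [ 491.35678891 -123.67164723  223.11354531]
lock_pin 0.72 [ 493.1 -125.6   95.9] [325. 257.]
[214.5 145.5  39.4] [522.10413047 -58.07369956  95.        ]
[190.5 142.5  43.8] [519.06570184 -47.4587414   95.        ]
[311.5 235.5  39.4] [ 500.38690041 -115.42948013   95.        ]
[194.5 166.5  33.8] [509.44086438 -52.73534736  95.        ]
[207.5 123.5  27.2] [530.07804515 -51.82249744  95.        ]
[174.5 114.5  24.6] [527.98442863 -36.69533424  95.        ]
[318.5 258.5  17.7] [ 491.00108906 -123.13098749   95.        ]
[134.5 170.5  49.4] [496.62403909 -27.27888574  95.        ]
```

View pics/w2.png

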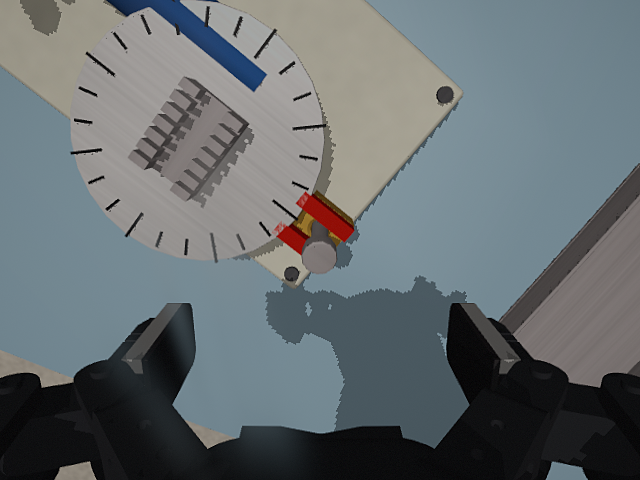

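The pin head sits at (319,258) → (491,-123), right under the tool. Descend and grip.

Call:
apply_moves --commands '[[0, [0, 0, -25], [0, 0, 0]], [0, [0, 0, -25], [0, 0, 0]], [0, [0, 0, -20], [0, 0, 0]], [0, [0, 0, -12], [0, 0, 0]], [0, [0, 0, 0], [0, 0, 0]], [0.5, [0, 0, 0], [0, 0, 0]], [0.8, [0, 0, 0], [0, 0, 0]], [1, [0, 0, 0], [0, 0, 0]], [1, [0, 0, 0], [0, 0, 0]], [1, [0, 0, 0], [0, 0, 0]], [1, [0, 0, 0], [0, 0, 0]], [1, [0, 0, 0], [0, 0, 0]]]' --squeeze 50

```text
time_s: 4.42
tool_pos: [492.5, -123.2, 142.5]
eef_rot: [0.979, 0.203, 0.001, 0.0]
ft_force: [-0.2, 0.1, 7.6]
gripper_width: 0.191
gripper_force: 48.5
```

Call:
apply_moves --commands '[[1, [0, 0, 0], [0, 0, 0]], [1, [0, 0, 6], [0, 0, 0]], [1, [0, 0, 10], [0, 0, 0]], [1, [0, 0, 12], [0, 0, 0]], [1, [0, 0, 15], [0, 0, 0]], [1, [0, 0, 15], [0, 0, 0]], [1, [0, 0, 15], [0, 0, 0]], [1, [0, 0, 0], [0, 0, 0]], [1, [0, 0, 0], [0, 0, 0]]]'

```text
time_s: 5.17
tool_pos: [492.4, -123.4, 216.1]
eef_rot: [0.979, 0.203, 0.001, 0.0]
ft_force: [1.0, 0.8, -0.5]
gripper_width: 0.189
gripper_force: 48.7
```

Run:
```python
from h import *
s,p=wrist();print(s['tool_pos'],s['gripper_force'],s['gripper_width']);save(p,'w3')
```

```text
[ 492.42317311 -123.37317818  216.0825237 ] 48.72354805469513 0.18855257205589354
```

View pics/w3.png

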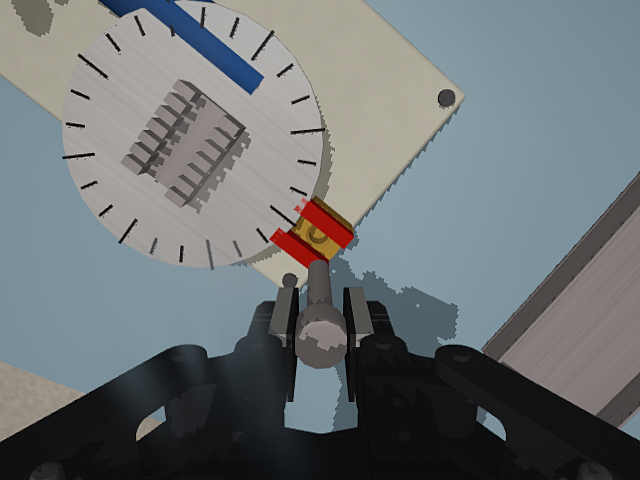

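The pin is held (head at (322,335), clear of the fork). Carry it to the tray centre (516,-350).

Call:
apply_moves --commands '[[1, [3, -25, 0], [0, 0, 0]], [1, [3, -33, 0], [0, 0, 0]], [1, [4, -33, 0], [0, 0, 0]], [1, [4, -33, 0], [0, 0, 0]], [1, [4, -33, 0], [0, 0, 0]], [1, [3, -33, 0], [0, 0, 0]], [1, [3, -25, -10], [0, 0, 0]], [1, [0, -12, -20], [0, 0, 0]], [1, [0, 0, -25], [0, 0, 0]], [1, [0, 0, -22], [0, 0, 0]], [1, [0, 0, -12], [0, 0, 0]], [1, [0, 0, 0], [0, 0, 0]], [1, [0, 0, 0], [0, 0, 0]], [1, [0, 0, 0], [0, 0, 0]]]'

```text
time_s: 6.38
tool_pos: [516.6, -350.2, 126.6]
eef_rot: [0.979, 0.203, 0.0, 0.0]
ft_force: [-0.2, 0.1, -0.4]
gripper_width: 0.186
gripper_force: 48.8
```

Call:
apply_moves --commands '[[1, [0, 0, -3], [0, 0, 0]], [1, [0, 0, 0], [0, 0, 0]], [0.5, [0, 0, 0], [0, 0, 0]], [0, [0, 0, 0], [0, 0, 0]], [0, [0, 0, 0], [0, 0, 0]], [0, [0, 0, 0], [0, 0, 0]], [0, [0, 0, 20], [0, 0, 0]], [0, [0, 0, 35], [0, 0, 0]], [0, [0, 0, 40], [0, 0, 0]], [0, [0, 0, 40], [0, 0, 0]], [0, [0, 0, 40], [0, 0, 0]], [0, [0, 0, 0], [0, 0, 0]], [0, [0, 0, 0], [0, 0, 0]], [0, [0, 0, 0], [0, 0, 0]]]'

```text
time_s: 7.55
tool_pos: [515.8, -350.1, 297.8]
eef_rot: [0.979, 0.203, -0.0, 0.0]
ft_force: [-1.2, -0.2, -0.6]
gripper_width: 0.999
gripper_force: 0.0
```

Run:
```python
from h import *
s,p=wrist();print(s['tool_pos'],s['gripper_force'],s['gripper_width']);save(p,'w4')
for d in r.boxes_of('lock_pin',p)[:2]: print(round(d['score'],2),np.round(d['at'],1),np.round(proj(p,d['at'])))
```

```text
[ 515.84216093 -350.10709441  297.78741752] 0.0 0.9989596764938555
0.69 [ 518.2 -353.7   72.7] [326. 214.]
```

View pics/w4.png

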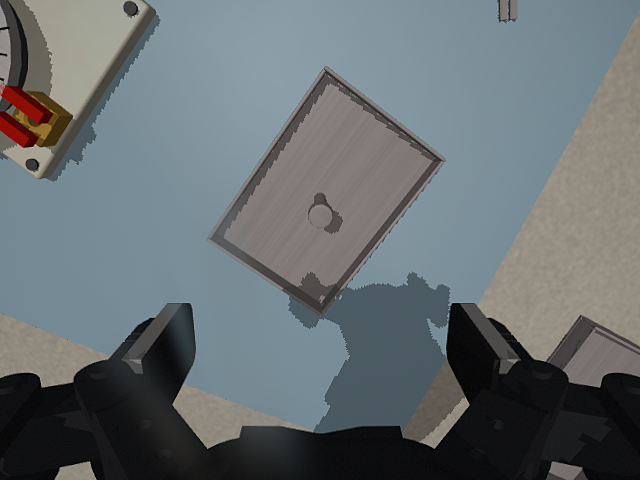

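The pin stands upright in the tray, at (320,214), within the walls. On to the crank.

Call:
apply_moves --commands '[[0, [4, 26, 0], [0, 0, 0]], [0, [4, 33, 0], [0, 0, 0]], [0, [4, 33, 0], [0, 0, 0]], [0, [4, 33, 0], [0, 0, 0]], [0, [4, 33, 0], [0, 0, 0]], [0, [4, 33, 0], [0, 0, 0]], [0, [4, 33, 0], [0, 0, 0]], [0, [4, 33, 0], [0, 0, 0]], [0, [4, 33, 0], [0, 0, 0]], [0, [4, 33, 0], [0, 0, 0]], [0, [4, 33, 0], [0, 0, 0]], [0, [4, 33, 0], [0, 0, 0]], [0, [4, 33, 0], [0, 0, 0]], [0, [4, 32, -20], [0, 0, 0]], [0, [0, 0, 0], [0, 0, 0]], [0, [0, 0, 0], [0, 0, 0]], [0, [0, 0, 0], [0, 0, 0]]]'

```text
time_s: 9.07
tool_pos: [571.7, 103.2, 276.5]
eef_rot: [0.979, 0.203, -0.001, 0.0]
ft_force: [-0.2, -0.7, -0.0]
gripper_width: 1.001
gripper_force: 0.0
```

Run:
```python
from h import *
s,p=wrist();print(s['time_s'],s['tool_pos']);save(p,'w5')
for q in ['crank','handle_grip','stage']:
    for d in r.boxes_of(q,p)[:2]: print(q,round(d['score'],2),np.round(d['at'],1),np.round(proj(p,d['at'])))
np.save('w5.npy',p['extrinsics'])
```

```text
9.0667 [571.70077988 103.20743861 276.50913186]
crank 0.63 [584.4 102.6  83.2] [328. 208.]
handle_grip 0.78 [572.1 112.4 124.1] [304. 237.]
stage 0.83 [519.4 -16.5  55.5] [436. 338.]
```

View pics/w5.png

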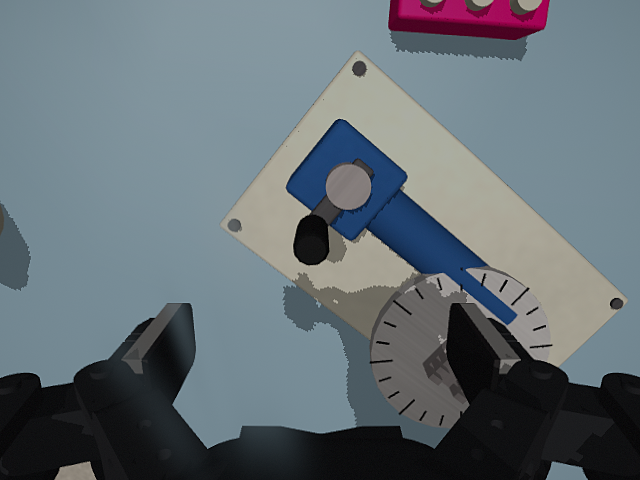

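Handle: top centre ≈(312,249), hub disc ≈(349,187), gearbox top corners ≈(287,187), (340,120), (407,177), (352,240).

Run:
```python
from h import *
p=r.read_camera('wrist');p['extrinsics']=np.load('w5.npy');f=lambda u,v,z: ray(p,u,v,z)[:2]
print('handle',f(312,249,128),'hub',f(349,187,84),f(349,187,90),'box',np.mean([f(*c,68) for c in [(287,187),(340,120),(407,177),(352,240)]],0))
c=[f(*c,20) for c in [(358,52),(219,224),(628,300)]];print(np.round(c,1))
v=c[0]-c[2];print(np.degrees(np.arctan2(v[1],v[0]))-90,np.linalg.norm(v),np.linalg.norm(c[0]-c[1]))
for X in ([571,104,128],[605,94.5,84],[571,104,85]):print(X,proj(p,X))
```

```text
handle [568.59995768 106.16881519] hub [601.4986345   96.22154674] [602.23529225  96.98522241] box [601.87894888  96.98782802]
[[ 684.8  122.3]
 [ 526.3  170. ]
 [ 601.3 -171.5]]
-15.877415045367044 305.4070630934328 165.59338948410183
[571, 104, 128] (np.float64(317.4964162629402), np.float64(246.60521142236558))
[605, 94.5, 84] (np.float64(353.8879823382083), np.float64(182.9341596943176))
[571, 104, 85] (np.float64(317.89077975445326), np.float64(226.41911211005882))
```

Call:
apply_moves --commands '[[0, [-3, 3, -20], [0, 0, 0]], [0, [0, 0, -30], [0, 0, 0]], [0, [0, 0, -30], [0, 0, 0]], [0, [0, 0, -20], [0, 0, 0]], [0, [0, 0, -8], [0, 0, 0]], [0, [0, 0, 0], [0, 0, 0]], [0.5, [0, 0, 0], [0, 0, 0]], [0.8, [0, 0, 0], [0, 0, 0]], [1, [0, 0, 0], [0, 0, 0]], [1, [0, 0, 0], [0, 0, 0]], [1, [0, 0, 0], [0, 0, 0]], [1, [0, 0, 0], [0, 0, 0]], [1, [0, 0, 0], [0, 0, 0]]]' --squeeze 40

```text
time_s: 10.4
tool_pos: [569.3, 107.0, 170.7]
eef_rot: [0.979, 0.203, 0.0, -0.0]
ft_force: [-2.1, -0.1, 7.2]
gripper_width: 0.214
gripper_force: 38.8
```

Run:
```python
from h import *
s=r.get_state();print(s['time_s'],s['tool_pos'],s['ft_force'],s['torque'],s['gripper_force'],s['gripper_width'],s['joints'])
```

```text
10.4 [569.28940228 107.02560394 170.73187393] [-2.10864236 -0.09942987  7.18353714] [ 0.05965067  0.36870501 -0.01604962] 38.794039915082976 0.21447477023097758 [-0.20754849  0.60752451 -0.11148354  2.04151752  0.13304538  0.49829456
 -1.57790564]
```

Run:
```python
import numpy as np
a=np.radians(164-10*np.arange(19));P=35*np.c_[np.cos(a),np.sin(a)];D=np.diff(np.round(P,1),axis=0).round(1)
print(', '.join(f'[1, [{x}, {y}, 0], [0, 0, 0]]' for x,y in D))
print(', '.join(f'[1, [{-x}, {-y}, 0], [0, 0, 0]]' for x,y in D))
```

```text
[1, [2.1, 5.7, 0], [0, 0, 0]], [1, [3.2, 5.3, 0], [0, 0, 0]], [1, [4.0, 4.6, 0], [0, 0, 0]], [1, [4.7, 3.8, 0], [0, 0, 0]], [1, [5.4, 3.0, 0], [0, 0, 0]], [1, [5.7, 2.0, 0], [0, 0, 0]], [1, [6.1, 0.9, 0], [0, 0, 0]], [1, [6.1, -0.1, 0], [0, 0, 0]], [1, [5.9, -1.2, 0], [0, 0, 0]], [1, [5.7, -2.1, 0], [0, 0, 0]], [1, [5.3, -3.2, 0], [0, 0, 0]], [1, [4.6, -4.0, 0], [0, 0, 0]], [1, [3.8, -4.7, 0], [0, 0, 0]], [1, [3.0, -5.4, 0], [0, 0, 0]], [1, [2.0, -5.7, 0], [0, 0, 0]], [1, [0.9, -6.1, 0], [0, 0, 0]], [1, [-0.1, -6.1, 0], [0, 0, 0]], [1, [-1.2, -5.9, 0], [0, 0, 0]]
[1, [-2.1, -5.7, 0], [0, 0, 0]], [1, [-3.2, -5.3, 0], [0, 0, 0]], [1, [-4.0, -4.6, 0], [0, 0, 0]], [1, [-4.7, -3.8, 0], [0, 0, 0]], [1, [-5.4, -3.0, 0], [0, 0, 0]], [1, [-5.7, -2.0, 0], [0, 0, 0]], [1, [-6.1, -0.9, 0], [0, 0, 0]], [1, [-6.1, 0.1, 0], [0, 0, 0]], [1, [-5.9, 1.2, 0], [0, 0, 0]], [1, [-5.7, 2.1, 0], [0, 0, 0]], [1, [-5.3, 3.2, 0], [0, 0, 0]], [1, [-4.6, 4.0, 0], [0, 0, 0]], [1, [-3.8, 4.7, 0], [0, 0, 0]], [1, [-3.0, 5.4, 0], [0, 0, 0]], [1, [-2.0, 5.7, 0], [0, 0, 0]], [1, [-0.9, 6.1, 0], [0, 0, 0]], [1, [0.1, 6.1, 0], [0, 0, 0]], [1, [1.2, 5.9, 0], [0, 0, 0]]
```

Quarter turn first to check.

Call:
apply_moves --commands '[[1, [2.1, 5.7, 0], [0, 0, 0]], [1, [3.2, 5.3, 0], [0, 0, 0]], [1, [4.0, 4.6, 0], [0, 0, 0]], [1, [4.7, 3.8, 0], [0, 0, 0]], [1, [5.4, 3.0, 0], [0, 0, 0]], [1, [5.7, 2.0, 0], [0, 0, 0]], [1, [6.1, 0.9, 0], [0, 0, 0]], [1, [6.1, -0.1, 0], [0, 0, 0]], [1, [5.9, -1.2, 0], [0, 0, 0]]]'

```text
time_s: 11.15
tool_pos: [612.1, 132.3, 170.8]
eef_rot: [0.979, 0.204, -0.0, -0.001]
ft_force: [-4.2, 3.3, 6.5]
gripper_width: 0.219
gripper_force: 39.0
```

Call:
apply_moves --commands '[[1, [5.7, -2.1, 0], [0, 0, 0]], [1, [5.3, -3.2, 0], [0, 0, 0]], [1, [4.6, -4.0, 0], [0, 0, 0]], [1, [3.8, -4.7, 0], [0, 0, 0]], [1, [3.0, -5.4, 0], [0, 0, 0]], [1, [2.0, -5.7, 0], [0, 0, 0]], [1, [0.9, -6.1, 0], [0, 0, 0]], [1, [-0.1, -6.1, 0], [0, 0, 0]], [1, [-1.2, -5.9, 0], [0, 0, 0]]]'

```text
time_s: 11.9
tool_pos: [637.0, 89.0, 170.8]
eef_rot: [0.979, 0.204, 0.001, -0.001]
ft_force: [-1.3, 5.1, 4.8]
gripper_width: 0.217
gripper_force: 38.9
```

Call:
apply_moves --commands '[[1, [-2.1, -5.7, 0], [0, 0, 0]], [1, [-3.2, -5.3, 0], [0, 0, 0]], [1, [-4.0, -4.6, 0], [0, 0, 0]], [1, [-4.7, -3.8, 0], [0, 0, 0]], [1, [-5.4, -3.0, 0], [0, 0, 0]], [1, [-5.7, -2.0, 0], [0, 0, 0]], [1, [-6.1, -0.9, 0], [0, 0, 0]], [1, [-6.1, 0.1, 0], [0, 0, 0]], [1, [-5.9, 1.2, 0], [0, 0, 0]]]'

```text
time_s: 12.65
tool_pos: [594.8, 64.1, 170.8]
eef_rot: [0.979, 0.203, 0.002, -0.0]
ft_force: [5.0, 2.1, 1.5]
gripper_width: 0.219
gripper_force: 39.0
```

Call:
apply_moves --commands '[[1, [-5.7, 2.1, 0], [0, 0, 0]], [1, [-5.3, 3.2, 0], [0, 0, 0]], [1, [-4.6, 4.0, 0], [0, 0, 0]], [1, [-3.8, 4.7, 0], [0, 0, 0]], [1, [-3.0, 5.4, 0], [0, 0, 0]], [1, [-2.0, 5.7, 0], [0, 0, 0]], [1, [-0.9, 6.1, 0], [0, 0, 0]], [1, [0.1, 6.1, 0], [0, 0, 0]], [1, [1.2, 5.9, 0], [0, 0, 0]]]'

```text
time_s: 13.4
tool_pos: [568.9, 105.9, 170.6]
eef_rot: [0.979, 0.203, -0.0, 0.001]
ft_force: [0.3, -4.4, 10.3]
gripper_width: 0.217
gripper_force: 40.0
```

Smooth; drag about 4–5 N. Second turn.

Call:
apply_moves --commands '[[1, [2.1, 5.7, 0], [0, 0, 0]], [1, [3.2, 5.3, 0], [0, 0, 0]], [1, [4.0, 4.6, 0], [0, 0, 0]], [1, [4.7, 3.8, 0], [0, 0, 0]], [1, [5.4, 3.0, 0], [0, 0, 0]], [1, [5.7, 2.0, 0], [0, 0, 0]], [1, [6.1, 0.9, 0], [0, 0, 0]], [1, [6.1, -0.1, 0], [0, 0, 0]], [1, [5.9, -1.2, 0], [0, 0, 0]], [1, [5.7, -2.1, 0], [0, 0, 0]], [1, [5.3, -3.2, 0], [0, 0, 0]], [1, [4.6, -4.0, 0], [0, 0, 0]], [1, [3.8, -4.7, 0], [0, 0, 0]], [1, [3.0, -5.4, 0], [0, 0, 0]], [1, [2.0, -5.7, 0], [0, 0, 0]], [1, [0.9, -6.1, 0], [0, 0, 0]], [1, [-0.1, -6.1, 0], [0, 0, 0]], [1, [-1.2, -5.9, 0], [0, 0, 0]]]'

```text
time_s: 14.9
tool_pos: [637.0, 89.2, 170.8]
eef_rot: [0.979, 0.204, 0.001, -0.001]
ft_force: [1.3, 4.3, 7.6]
gripper_width: 0.213
gripper_force: 39.6
```

Call:
apply_moves --commands '[[1, [-2.1, -5.7, 0], [0, 0, 0]], [1, [-3.2, -5.3, 0], [0, 0, 0]], [1, [-4.0, -4.6, 0], [0, 0, 0]], [1, [-4.7, -3.8, 0], [0, 0, 0]], [1, [-5.4, -3.0, 0], [0, 0, 0]], [1, [-5.7, -2.0, 0], [0, 0, 0]], [1, [-6.1, -0.9, 0], [0, 0, 0]], [1, [-6.1, 0.1, 0], [0, 0, 0]], [1, [-5.9, 1.2, 0], [0, 0, 0]], [1, [-5.7, 2.1, 0], [0, 0, 0]], [1, [-5.3, 3.2, 0], [0, 0, 0]], [1, [-4.6, 4.0, 0], [0, 0, 0]], [1, [-3.8, 4.7, 0], [0, 0, 0]], [1, [-3.0, 5.4, 0], [0, 0, 0]], [1, [-2.0, 5.7, 0], [0, 0, 0]], [1, [-0.9, 6.1, 0], [0, 0, 0]], [1, [0.1, 6.1, 0], [0, 0, 0]], [1, [1.2, 5.9, 0], [0, 0, 0]]]'

```text
time_s: 16.4
tool_pos: [568.9, 105.9, 170.6]
eef_rot: [0.979, 0.203, -0.0, 0.001]
ft_force: [0.7, -4.4, 11.7]
gripper_width: 0.22
gripper_force: 40.1
```

Call:
apply_moves --commands '[[1, [2.1, 5.7, 0], [0, 0, 0]], [1, [3.2, 5.3, 0], [0, 0, 0]], [1, [4.0, 4.6, 0], [0, 0, 0]], [1, [4.7, 3.8, 0], [0, 0, 0]], [1, [5.4, 3.0, 0], [0, 0, 0]]]'

```text
time_s: 16.82
tool_pos: [587.1, 129.5, 170.6]
eef_rot: [0.979, 0.203, -0.001, 0.0]
ft_force: [-4.9, 0.2, 13.8]
gripper_width: 0.215
gripper_force: 40.4
```

```bash
cat > t.py <<'E'
import sys,numpy as np
from workcell import r
s=r.get_state();p=s['tool_pos'][:2]-[603.0,97.6];a=np.arctan2(p[1],p[0]);t=np.array([np.sin(a),-np.cos(a)])
print('ang',np.degrees(a),'rad',np.hypot(*p),'Ftan(resist)',-s['ft_force'][:2]@t,'Frad',s['ft_force'][:2]@p/35)
E
python3 t.py
python3 - <<'E'
import numpy as np
a=np.radians(114-5*np.arange(73));P=np.round(35*np.c_[np.cos(a),np.sin(a)],1);D=np.diff(P,axis=0).round(1)
for i in range(0,72,2): print(114-5*i,[[1,[float(x) for x in d]+[0],[0,0,0]] for d in D[i:i+2]])
E
```

```text
ang 116.44567491179676 rad 35.623177794601666 Ftan(resist) 4.359037927855005 Frad 2.382037889798297
114 [[1, [2.8, 1.1, 0], [0, 0, 0]], [1, [2.9, 0.9, 0], [0, 0, 0]]]
104 [[1, [3.0, 0.6, 0], [0, 0, 0]], [1, [3.1, 0.3, 0], [0, 0, 0]]]
94 [[1, [3.0, 0.1, 0], [0, 0, 0]], [1, [3.1, -0.2, 0], [0, 0, 0]]]
84 [[1, [3.0, -0.4, 0], [0, 0, 0]], [1, [2.9, -0.8, 0], [0, 0, 0]]]
74 [[1, [2.9, -0.9, 0], [0, 0, 0]], [1, [2.8, -1.2, 0], [0, 0, 0]]]
64 [[1, [2.7, -1.5, 0], [0, 0, 0]], [1, [2.6, -1.7, 0], [0, 0, 0]]]
54 [[1, [2.4, -1.9, 0], [0, 0, 0]], [1, [2.2, -2.1, 0], [0, 0, 0]]]
44 [[1, [2.0, -2.3, 0], [0, 0, 0]], [1, [1.8, -2.4, 0], [0, 0, 0]]]
34 [[1, [1.6, -2.6, 0], [0, 0, 0]], [1, [1.4, -2.8, 0], [0, 0, 0]]]
24 [[1, [1.1, -2.8, 0], [0, 0, 0]], [1, [0.9, -2.9, 0], [0, 0, 0]]]
14 [[1, [0.6, -3.0, 0], [0, 0, 0]], [1, [0.3, -3.1, 0], [0, 0, 0]]]
4 [[1, [0.1, -3.0, 0], [0, 0, 0]], [1, [-0.2, -3.1, 0], [0, 0, 0]]]
-6 [[1, [-0.4, -3.0, 0], [0, 0, 0]], [1, [-0.8, -2.9, 0], [0, 0, 0]]]
-16 [[1, [-0.9, -2.9, 0], [0, 0, 0]], [1, [-1.2, -2.8, 0], [0, 0, 0]]]
-26 [[1, [-1.5, -2.7, 0], [0, 0, 0]], [1, [-1.
[... 785 characters left out ...]
, [0, 0, 0]]]
-146 [[1, [-1.6, 2.6, 0], [0, 0, 0]], [1, [-1.4, 2.8, 0], [0, 0, 0]]]
-156 [[1, [-1.1, 2.8, 0], [0, 0, 0]], [1, [-0.9, 2.9, 0], [0, 0, 0]]]
-166 [[1, [-0.6, 3.0, 0], [0, 0, 0]], [1, [-0.3, 3.1, 0], [0, 0, 0]]]
-176 [[1, [-0.1, 3.0, 0], [0, 0, 0]], [1, [0.2, 3.1, 0], [0, 0, 0]]]
-186 [[1, [0.4, 3.0, 0], [0, 0, 0]], [1, [0.8, 2.9, 0], [0, 0, 0]]]
-196 [[1, [0.9, 2.9, 0], [0, 0, 0]], [1, [1.2, 2.8, 0], [0, 0, 0]]]
-206 [[1, [1.5, 2.7, 0], [0, 0, 0]], [1, [1.7, 2.6, 0], [0, 0, 0]]]
-216 [[1, [1.9, 2.4, 0], [0, 0, 0]], [1, [2.1, 2.2, 0], [0, 0, 0]]]
-226 [[1, [2.3, 2.0, 0], [0, 0, 0]], [1, [2.4, 1.8, 0], [0, 0, 0]]]
-236 [[1, [2.6, 1.6, 0], [0, 0, 0]], [1, [2.8, 1.4, 0], [0, 0, 0]]]
```

Call:
apply_moves --commands '[[1, [2.8, 1.1, 0], [0, 0, 0]], [1, [2.9, 0.9, 0], [0, 0, 0]]]'

```text
time_s: 16.98
tool_pos: [593.1, 131.9, 170.6]
eef_rot: [0.979, 0.203, -0.001, -0.0]
ft_force: [-5.8, 0.7, 13.9]
gripper_width: 0.219
gripper_force: 40.3
```

Call:
apply_moves --commands '[[1, [3.0, 0.6, 0], [0, 0, 0]], [1, [3.1, 0.3, 0], [0, 0, 0]]]'

```text
time_s: 17.15
tool_pos: [599.0, 133.2, 170.6]
eef_rot: [0.979, 0.204, -0.001, -0.0]
ft_force: [-4.6, 2.0, 11.3]
gripper_width: 0.216
gripper_force: 40.2
```

Call:
apply_moves --commands '[[1, [3.0, 0.1, 0], [0, 0, 0]], [1, [3.1, -0.2, 0], [0, 0, 0]]]'

```text
time_s: 17.32
tool_pos: [605.3, 133.4, 170.6]
eef_rot: [0.979, 0.204, -0.001, -0.001]
ft_force: [-3.8, 2.4, 12.9]
gripper_width: 0.221
gripper_force: 40.2
```

Call:
apply_moves --commands '[[1, [3.0, -0.4, 0], [0, 0, 0]], [1, [2.9, -0.8, 0], [0, 0, 0]]]'

```text
time_s: 17.48
tool_pos: [611.4, 132.4, 170.6]
eef_rot: [0.979, 0.204, -0.001, -0.001]
ft_force: [-3.2, 4.0, 11.3]
gripper_width: 0.221
gripper_force: 40.1
```

Call:
apply_moves --commands '[[1, [2.9, -0.9, 0], [0, 0, 0]], [1, [2.8, -1.2, 0], [0, 0, 0]]]'

```text
time_s: 17.65
tool_pos: [617.3, 130.5, 170.7]
eef_rot: [0.979, 0.204, -0.0, -0.001]
ft_force: [-2.2, 4.4, 10.3]
gripper_width: 0.217
gripper_force: 40.0
```

Call:
apply_moves --commands '[[1, [2.7, -1.5, 0], [0, 0, 0]], [1, [2.6, -1.7, 0], [0, 0, 0]]]'

```text
time_s: 17.82
tool_pos: [622.8, 127.5, 170.7]
eef_rot: [0.979, 0.204, -0.0, -0.001]
ft_force: [-2.1, 4.5, 9.9]
gripper_width: 0.221
gripper_force: 39.9
```

Call:
apply_moves --commands '[[1, [2.4, -1.9, 0], [0, 0, 0]], [1, [2.2, -2.1, 0], [0, 0, 0]]]'

```text
time_s: 17.98
tool_pos: [627.6, 123.5, 170.7]
eef_rot: [0.979, 0.204, 0.0, -0.001]
ft_force: [-1.3, 4.3, 9.7]
gripper_width: 0.219
gripper_force: 39.9
```

Call:
apply_moves --commands '[[1, [2.0, -2.3, 0], [0, 0, 0]], [1, [1.8, -2.4, 0], [0, 0, 0]]]'

```text
time_s: 18.15
tool_pos: [631.6, 118.9, 170.8]
eef_rot: [0.979, 0.204, 0.001, -0.001]
ft_force: [-1.3, 5.8, 9.3]
gripper_width: 0.216
gripper_force: 39.8
```

Call:
apply_moves --commands '[[1, [1.6, -2.6, 0], [0, 0, 0]], [1, [1.4, -2.8, 0], [0, 0, 0]]]'

```text
time_s: 18.32
tool_pos: [634.8, 113.5, 170.8]
eef_rot: [0.979, 0.204, 0.001, -0.001]
ft_force: [0.9, 4.2, 8.2]
gripper_width: 0.215
gripper_force: 39.8
```

Call:
apply_moves --commands '[[1, [1.1, -2.8, 0], [0, 0, 0]], [1, [0.9, -2.9, 0], [0, 0, 0]]]'

```text
time_s: 18.48
tool_pos: [637.0, 107.7, 170.8]
eef_rot: [0.979, 0.204, 0.001, -0.001]
ft_force: [1.1, 4.9, 8.0]
gripper_width: 0.223
gripper_force: 39.7
```

Call:
apply_moves --commands '[[1, [0.6, -3.0, 0], [0, 0, 0]], [1, [0.3, -3.1, 0], [0, 0, 0]]]'

```text
time_s: 18.65
tool_pos: [638.1, 101.5, 170.8]
eef_rot: [0.979, 0.204, 0.001, -0.001]
ft_force: [1.1, 4.7, 7.0]
gripper_width: 0.22
gripper_force: 39.7
```

Call:
apply_moves --commands '[[1, [0.1, -3.0, 0], [0, 0, 0]], [1, [-0.2, -3.1, 0], [0, 0, 0]]]'

```text
time_s: 18.82
tool_pos: [638.1, 95.3, 170.8]
eef_rot: [0.979, 0.204, 0.001, -0.001]
ft_force: [1.8, 3.7, 7.2]
gripper_width: 0.216
gripper_force: 39.6
```

Call:
apply_moves --commands '[[1, [-0.4, -3.0, 0], [0, 0, 0]], [1, [-0.8, -2.9, 0], [0, 0, 0]]]'

```text
time_s: 18.98
tool_pos: [637.0, 89.3, 170.8]
eef_rot: [0.979, 0.204, 0.001, -0.001]
ft_force: [2.9, 4.4, 6.7]
gripper_width: 0.216
gripper_force: 39.6
```

Call:
apply_moves --commands '[[1, [-0.9, -2.9, 0], [0, 0, 0]], [1, [-1.2, -2.8, 0], [0, 0, 0]]]'

```text
time_s: 19.15
tool_pos: [634.9, 83.5, 170.8]
eef_rot: [0.979, 0.204, 0.001, -0.001]
ft_force: [2.7, 4.4, 6.7]
gripper_width: 0.216
gripper_force: 39.6
```

Call:
apply_moves --commands '[[1, [-1.5, -2.7, 0], [0, 0, 0]], [1, [-1.7, -2.6, 0], [0, 0, 0]]]'

```text
time_s: 19.32
tool_pos: [631.8, 78.1, 170.8]
eef_rot: [0.979, 0.204, 0.001, -0.001]
ft_force: [3.4, 3.0, 6.5]
gripper_width: 0.22
gripper_force: 39.6
```

Call:
apply_moves --commands '[[1, [-1.9, -2.4, 0], [0, 0, 0]], [1, [-2.1, -2.2, 0], [0, 0, 0]]]'

```text
time_s: 19.48
tool_pos: [627.8, 73.4, 170.8]
eef_rot: [0.979, 0.203, 0.001, -0.001]
ft_force: [2.5, 3.7, 6.2]
gripper_width: 0.218
gripper_force: 39.6
```

Call:
apply_moves --commands '[[1, [-2.3, -2.0, 0], [0, 0, 0]], [1, [-2.4, -1.8, 0], [0, 0, 0]]]'

```text
time_s: 19.65
tool_pos: [623.2, 69.6, 170.8]
eef_rot: [0.979, 0.203, 0.002, -0.001]
ft_force: [4.7, 2.3, 6.2]
gripper_width: 0.219
gripper_force: 39.6
```

Call:
apply_moves --commands '[[1, [-2.6, -1.6, 0], [0, 0, 0]], [1, [-2.8, -1.4, 0], [0, 0, 0]]]'

```text
time_s: 19.82
tool_pos: [618.1, 66.6, 170.8]
eef_rot: [0.979, 0.203, 0.002, -0.001]
ft_force: [4.8, 3.5, 5.9]
gripper_width: 0.222
gripper_force: 39.5
```

Call:
apply_moves --commands '[[1, [-2.8, -1.1, 0], [0, 0, 0]]]'

```text
time_s: 19.9
tool_pos: [615.4, 65.5, 170.8]
eef_rot: [0.979, 0.203, 0.002, -0.001]
ft_force: [5.3, 4.1, 4.4]
gripper_width: 0.219
gripper_force: 39.4
```

Call:
apply_moves --commands '[[1, [-2.9, -0.9, 0], [0, 0, 0]]]'

```text
time_s: 19.98
tool_pos: [612.7, 64.6, 170.8]
eef_rot: [0.979, 0.203, 0.002, -0.001]
ft_force: [4.9, 3.5, 4.0]
gripper_width: 0.216
gripper_force: 39.4
```

Call:
apply_moves --commands '[[1, [-3.0, -0.6, 0], [0, 0, 0]], [1, [-3.1, -0.3, 0], [0, 0, 0]]]'

```text
time_s: 20.15
tool_pos: [607.1, 63.4, 170.8]
eef_rot: [0.979, 0.203, 0.003, -0.0]
ft_force: [7.6, 1.6, 2.8]
gripper_width: 0.217
gripper_force: 39.2
```

Call:
apply_moves --commands '[[1, [-2.0, 0, 0], [0, 0, 0]]]'

```text
time_s: 20.23
tool_pos: [605.1, 63.3, 170.8]
eef_rot: [0.979, 0.203, 0.003, -0.0]
ft_force: [7.6, 1.9, 3.2]
gripper_width: 0.217
gripper_force: 39.2
```

Call:
apply_moves --commands '[[1, [-2.0, 0, 0], [0, 0, 0]]]'

```text
time_s: 20.32
tool_pos: [603.3, 63.2, 170.9]
eef_rot: [0.979, 0.203, 0.003, -0.0]
ft_force: [7.9, 1.9, 2.5]
gripper_width: 0.221
gripper_force: 39.1
```

Call:
apply_moves --commands '[[1, [-2.5, 0.1, 0], [0, 0, 0]]]'

```text
time_s: 20.4
tool_pos: [601.1, 63.3, 170.9]
eef_rot: [0.979, 0.203, 0.003, -0.0]
ft_force: [8.9, 1.9, 1.9]
gripper_width: 0.218
gripper_force: 39.1
```

Call:
apply_moves --commands '[[1, [-2.0, 0.3, 0], [0, 0, 0]]]'

```text
time_s: 20.48
tool_pos: [599.1, 63.5, 170.8]
eef_rot: [0.979, 0.203, 0.003, -0.0]
ft_force: [8.9, -0.5, 2.2]
gripper_width: 0.22
gripper_force: 39.1
```

```bash
python3 t.py
python3 - <<'E'
from h import *
s,p=wrist();c=p['color'];cv2.imwrite('pics/w6.png',cv2.resize(cv2.convertScaleAbs(cv2.cvtColor(c,cv2.COLOR_RGB2BGR)[150:400,180:460],alpha=1.8),None,fx=2.4,fy=2.4))
print(s['tool_pos'])
for z in (84,90): print(np.array(proj(p,[603,97.6,z])),(np.array(proj(p,[603,97.6,z]))-[180,150])*2.4)
print((np.array(proj(p,[*s['tool_pos'][:2],128]))-[180,150])*2.4)
E
python3 t.py
```

```text
ang -96.43493441332207 rad 34.36599161974541 Ftan(resist) 8.915377047552335 Frad -0.47685657476085674
[599.14843726  63.45052205 170.8458157 ]
[241.65121472 252.65466907] [147.96291533 246.37120577]
[238.83434879 257.49916284] [141.2024371  257.99799082]
[332.8082976  484.18325133]
ang -96.99202359074208 rad 34.41622044805819 Ftan(resist) 8.528710504160438 Frad -1.800428965420257
```

View pics/w6.png

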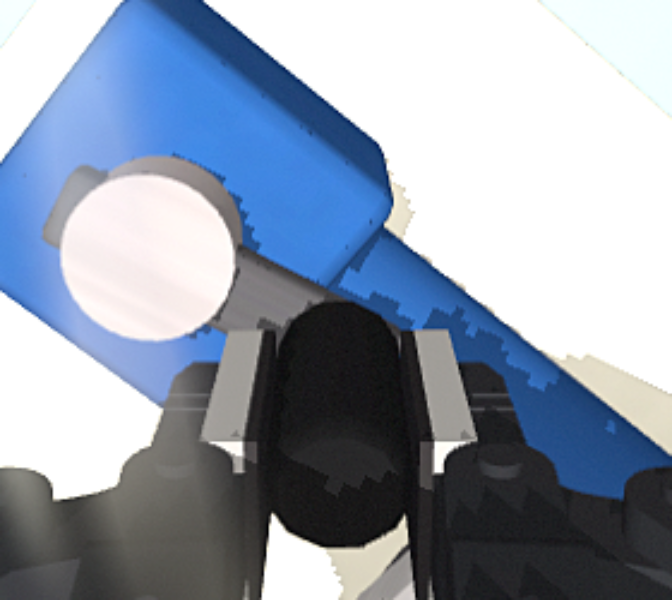

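Handle is centred in the pads (crop (343,490)), hub clear. Force is up at ~8.9 N but rising slower than expected; go on in 2 mm steps.

Call:
apply_moves --commands '[[1, [-2.0, 0.3, 0], [0, 0, 0]]]'

```text
time_s: 20.62
tool_pos: [597.5, 63.6, 170.9]
eef_rot: [0.979, 0.203, 0.003, -0.0]
ft_force: [9.5, 1.1, 1.1]
gripper_width: 0.218
gripper_force: 39.1
```

Call:
apply_moves --commands '[[1, [-2.0, 0.4, 0], [0, 0, 0]], [1, [0, 0, 0], [0, 0, 0]]]'

```text
time_s: 20.78
tool_pos: [595.2, 64.0, 170.8]
eef_rot: [0.979, 0.203, 0.003, -0.0]
ft_force: [8.6, 0.7, 0.7]
gripper_width: 0.218
gripper_force: 39.1
```

Call:
apply_moves --commands '[[1, [-2.0, 0.5, 0], [0, 0, 0]], [1, [-1.0, 0.3, 0], [0, 0, 0]]]'

```text
time_s: 20.95
tool_pos: [592.7, 64.7, 170.8]
eef_rot: [0.979, 0.203, 0.004, 0.0]
ft_force: [10.1, -0.5, 0.6]
gripper_width: 0.218
gripper_force: 39.0
```

```bash
python3 t.py; python3 -c "
from workcell import r
s=r.get_state();print(s['torque'],s['ft_force'])"
```

```text
ang -107.37900874646498 rad 34.498112510129644 Ftan(resist) 9.776850889195059 Frad -2.504419195624639
[-0.08409958 -2.32014666 -0.01494488] [10.08946661 -0.49539534  0.59629459]
```

```bash
python3 - <<'E'
from h import *
s,p=wrist();c=p['color'];b=cv2.resize(cv2.convertScaleAbs(cv2.cvtColor(c,cv2.COLOR_RGB2BGR)[150:400,180:460],alpha=1.8),None,fx=2.4,fy=2.4)
cv2.imwrite('pics/w7.png',b);a=cv2.imread('pics/w6.png')
t=a[440:560,265:420];m=cv2.matchTemplate(b,t,cv2.TM_CCOEFF_NORMED);_,v,_,l=cv2.minMaxLoc(m);print('handle',v,l,'was',(265,440))
t=a[170:345,60:240];m=cv2.matchTemplate(b,t,cv2.TM_CCOEFF_NORMED);_,v,_,l=cv2.minMaxLoc(m);print('hub',v,l,'was',(60,170))
print((np.array(proj(p,[603,97.6,90]))-[180,150])*2.4)
E
python3 t.py
```

```text
handle 0.992298424243927 (265, 440) was (265, 440)
hub 0.962763786315918 (82, 138) was (60, 170)
[163.01687912 224.85909293]
ang -107.57353685841696 rad 34.47199057155754 Ftan(resist) 10.576019520961978 Frad -2.9522013498599713
```

Call:
apply_moves --commands '[[1, [-1.9, 0.7, 0], [0, 0, 0]]]'

```text
time_s: 21.08
tool_pos: [591.2, 65.2, 170.9]
eef_rot: [0.979, 0.203, 0.004, 0.0]
ft_force: [11.8, -1.0, -0.1]
gripper_width: 0.22
gripper_force: 39.0
```

```bash
python3 t.py
```

```text
ang -110.03264215453008 rad 34.504455283270744 Ftan(resist) 11.481849498649789 Frad -3.058260147028466
```

Call:
apply_moves --commands '[[1, [0, 0, 0], [0, 0, 0]], [1, [0, 0, 0], [0, 0, 0]], [1, [0, 0, 0], [0, 0, 0]], [1, [0, 0, 0], [0, 0, 0]]]'

```text
time_s: 21.42
tool_pos: [590.8, 65.3, 170.8]
eef_rot: [0.979, 0.203, 0.003, 0.0]
ft_force: [9.6, 0.1, 0.6]
gripper_width: 0.22
gripper_force: 39.1
```

```bash
python3 t.py
```

```text
ang -110.6660319108791 rad 34.5256801690152 Ftan(resist) 8.990592717826988 Frad -3.456834426873128
```

Call:
apply_moves --commands '[[1, [-1.8, 0.7, 0], [0, 0, 0]], [1, [0, 0, 0], [0, 0, 0]], [1, [0, 0, 0], [0, 0, 0]], [1, [0, 0, 0], [0, 0, 0]], [1, [0, 0, 0], [0, 0, 0]], [1, [0, 0, 0], [0, 0, 0]], [1, [0, 0, 0], [0, 0, 0]]]'

```text
time_s: 22.0
tool_pos: [589.2, 65.9, 170.8]
eef_rot: [0.979, 0.203, 0.004, 0.0]
ft_force: [10.5, -0.6, -0.1]
gripper_width: 0.218
gripper_force: 39.1
```

```bash
python3 t.py
```

```text
ang -113.55231224224063 rad 34.55405595939119 Ftan(resist) 9.846600271158954 Frad -3.6160162091440906
```

Call:
apply_moves --commands '[[1, [-1.4, 0.6, 0], [0, 0, 0]]]'

```text
time_s: 22.08
tool_pos: [588.2, 66.3, 170.9]
eef_rot: [0.979, 0.203, 0.004, 0.0]
ft_force: [13.2, -0.6, -1.4]
gripper_width: 0.214
gripper_force: 39.0
```

```bash
python3 t.py
```

```text
ang -115.2395579218076 rad 34.599966124495914 Ftan(resist) 12.219734993249455 Frad -5.030044941487975
```

Call:
apply_moves --commands '[[0.6, [0, 0, 0], [0, 0, 0]], [0.6, [0, 0, 0], [0, 0, 0]], [0.6, [0, 0, 0], [0, 0, 0]], [0.6, [0, 0, 0], [0, 0, 0]]]'

```text
time_s: 22.42
tool_pos: [584.0, 65.9, 169.7]
eef_rot: [0.979, 0.203, -0.001, 0.0]
ft_force: [1.7, -1.3, 0.3]
gripper_width: 0.403
gripper_force: 0.9
```

Run:
```python
from h import *
s,p=wrist();print(s['tool_pos'],s['ft_force'],s['torque'],s['gripper_width'])
b=cv2.resize(cv2.convertScaleAbs(cv2.cvtColor(p['color'],cv2.COLOR_RGB2BGR)[150:400,180:460],alpha=1.8),None,fx=2.4,fy=2.4);cv2.imwrite('pics/w8.png',b)
a=cv2.imread('pics/w6.png')
for t,l0 in ((a[460:550,275:410],(275,460)),):
    m=cv2.matchTemplate(b,t,cv2.TM_CCOEFF_NORMED);_,v,_,l=cv2.minMaxLoc(m);print('handle',v,l,'was',l0)
    dp=(np.array(l)-l0)/2.4
    q=np.array(proj(p,[*s['tool_pos'][:2],128]));print('handle offset mm (z128)',ray(p,*(q+dp),128)[:2], 'vs tcp', s['tool_pos'][:2])
```

```text
[584.00820025  65.86936384 169.6935035 ] [ 1.66280743 -1.30490583  0.3240379 ] [-0.37105655 -0.21952051 -0.0215008 ] 0.4027063153885354
handle 0.8684138655662537 (329, 389) was (275, 460)
handle offset mm (z128) [595.46896855  63.73620052] vs tcp [584.00820025  65.86936384]
```

View pics/w8.png

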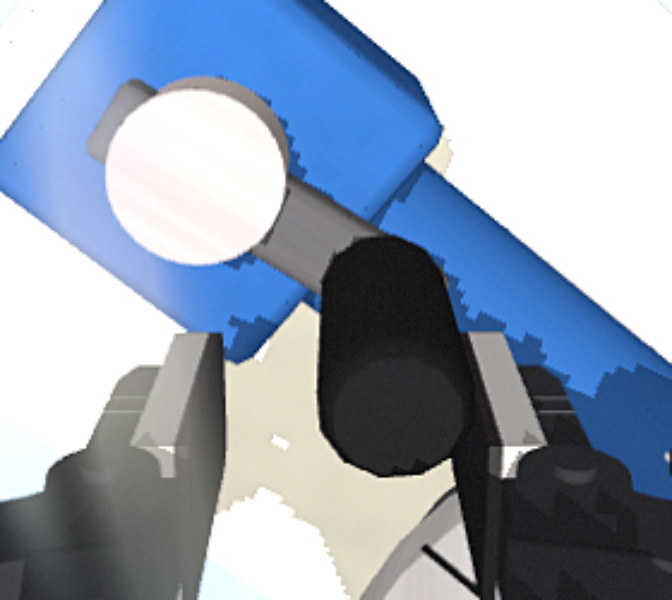

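Call:
apply_moves --commands '[[0, [0, 0, 0], [0, 0, 0]], [0, [0, 0, 0], [0, 0, 0]], [0, [0, 0, 0], [0, 0, 0]], [0, [0, 0, 0], [0, 0, 0]], [0, [0, 0, 0], [0, 0, 0]]]'

```text
time_s: 22.88
tool_pos: [584.5, 66.3, 169.8]
eef_rot: [0.979, 0.203, -0.0, -0.0]
ft_force: [-0.0, 1.0, -0.0]
gripper_width: 0.994
gripper_force: 0.0
```

```bash
cat > m.py <<'E'
from h import *
s,p=wrist();print(s['tool_pos'],s['ft_force'],s['gripper_width'])
g=cv2.cvtColor(p['color'],cv2.COLOR_RGB2BGR);cv2.imwrite('pics/m%d.png'%int(s['time_s']*100),g)
# brass/silver hub and dark handle top by template-free: project candidates
for q in ['handle_grip','crank']:
    for d in r.boxes_of(q,p)[:1]: print(q,round(d['score'],2),np.round(d['at'],1))
gr=cv2.medianBlur(cv2.cvtColor(g,cv2.COLOR_BGR2GRAY),3)
m=(gr<45).astype(np.uint8);q=np.array(proj(p,[595,64,128]))
h,w=gr.shape;yy,xx=np.mgrid[:h,:w];m[np.hypot(xx-q[0],yy-q[1])>75]=0
n,l,st,ce=cv2.connectedComponentsWithStats(m)
for i in range(1,n):
    if st[i,4]>300: x,y,ww,hh=st[i,:4];u,v=x+ww/2,y+hh-ww/2;print('blob',st[i],ray(p,u,v,128)[:2])
E
python3 m.py
```

```text
[584.46021336  66.27798111 169.81640323] [-0.03527829  0.98374424 -0.0229293 ] 0.9942326995174345
handle_grip 0.79 [604.4  71.5 125.4]
crank 0.91 [602.9  74.5  84. ]
blob [ 305  252  111  110 6057] [602.89582559  61.275275  ]
```

Call:
apply_moves --commands '[[0, [0, 0, 15], [0, 0, 0]], [0, [0, 0, 30], [0, 0, 0]], [0, [0, 0, 30], [0, 0, 0]], [0, [0, 0, 30], [0, 0, 0]], [0, [0, 0, 0], [0, 0, 0]], [0, [0, 0, 0], [0, 0, 0]], [0, [0, 0, 0], [0, 0, 0]]]'

```text
time_s: 23.62
tool_pos: [584.2, 66.0, 274.5]
eef_rot: [0.979, 0.203, -0.0, 0.0]
ft_force: [0.7, 0.4, 0.0]
gripper_width: 0.999
gripper_force: 0.0
```

```bash
python3 m.py; ls pics
python3 - <<'E'
import cv2,glob
E
```

```text
[584.21860835  66.0152567  274.53517274] [0.74384419 0.37797755 0.00762722] 0.99863822792466
handle_grip 0.66 [602.8  66.9 127.4]
crank 0.87 [601.5  81.6  85.4]
blob [ 294  182  112   89 2525] [606.88010582  58.48904324]
c1.png
m2288.png
m2361.png
scene.png
top.png
w1.png
w2.png
w3.png
w4.png
w5.png
w6.png
w7.png
w8.png
```

```bash
cat > fit.py <<'E'
from h import *
def fit(p,gr):
    best=[];ph=np.linspace(0,2*np.pi,24)
    def hull(c,rad):
        pts=[proj(p,[c[0]+rad*np.cos(a),c[1]+rad*np.sin(a),z]) for z in (90,128) for a in ph]
        m=np.zeros(gr.shape,np.uint8);cv2.fillConvexPoly(m,cv2.convexHull((np.array(pts)*16).astype(np.int32)),1,shift=4);return m
    for t in np.arange(-180,180,1.):
        c=np.array([603,97.6])+35*np.array([np.cos(np.radians(t)),np.sin(np.radians(t))])
        a=hull(c,10);b=hull(c,13)-a;best.append((gr[b>0].mean()-gr[a>0].mean(),t))
    return sorted(best)[::-1][:4]
s,p=wrist();g=cv2.cvtColor(p['color'],cv2.COLOR_RGB2GRAY);print('now',fit(p,g))
q=dict(p);q['extrinsics']=np.load('w5.npy');print('start(164)',fit(q,cv2.imread('pics/w5.png',0)))
E
python3 fit.py
```

```text
now [(np.float64(44.96480221518988), np.float64(-93.0)), (np.float64(43.83418911947939), np.float64(-94.0)), (np.float64(41.99678934378629), np.float64(-95.0)), (np.float64(40.611093864305005), np.float64(-92.0))]
start(164) [(np.float64(111.11936498471215), np.float64(164.0)), (np.float64(110.44000083797712), np.float64(165.0)), (np.float64(105.28950458753445), np.float64(163.0)), (np.float64(104.34856630824372), np.float64(166.0))]
```

Call:
apply_moves --commands '[[0, [0, 0, 20], [0, 0, 0]], [0, [0, 0, 0], [0, 0, 0]], [0, [0, 0, 0], [0, 0, 0]], [0, [0, 0, 0], [0, 0, 0]], [0, [0, 0, 0], [0, 0, 0]], [0, [0, 0, 0], [0, 0, 0]], [0, [0, 0, 0], [0, 0, 0]], [0, [0, 0, 0], [0, 0, 0]], [0, [0, 0, 0], [0, 0, 0]], [0, [0, 0, 0], [0, 0, 0]], [0, [0, 0, 0], [0, 0, 0]], [0, [0, 0, 0], [0, 0, 0]]]'

```text
time_s: 24.82
tool_pos: [584.6, 66.1, 294.9]
eef_rot: [0.979, 0.203, -0.0, 0.0]
ft_force: [-0.7, -1.4, -0.9]
gripper_width: 1.002
gripper_force: 0.0
```

```bash
python3 fit.py
python3 - <<'E'
from h import *
for n in ('scene','top'):
    p=r.read_camera(n)
    for d in r.boxes_of('lock_pin',p)[:2]: print(n,round(d['score'],2),np.round(d['at']))
E
```

```text
now [(np.float64(38.67361680690462), np.float64(-95.0)), (np.float64(37.84478854912167), np.float64(-94.0)), (np.float64(36.98658087990502), np.float64(-96.0)), (np.float64(35.12774041550653), np.float64(-93.0))]
start(164) [(np.float64(111.11936498471215), np.float64(164.0)), (np.float64(110.44000083797712), np.float64(165.0)), (np.float64(105.28950458753445), np.float64(163.0)), (np.float64(104.34856630824372), np.float64(166.0))]
scene 0.5 [ 523. -342.   52.]
top 0.56 [ 513. -347.   70.]
```

The crank is still at about -94°, resting against the buffer with a springback that shows it reached the stop. The pin is in the tray and the gripper is clear.

```bash
python3 -c "
from workcell import r
print(r.job_done())"
```

```text
the job is handed in; nothing more can be done
None
```

I put the lock pin in the nearer tray, wound the crank about 2.7 turns clockwise onto its buffered stop, let go and handed the job in; no verdict came back. Resistance rose more gently than described (about 12 N in all), and the handle sprang back about 13 mm on release, then stayed put, so I take it to be resting on the stop, though I couldn't measure the load left there.

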